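Unstack the brewing kit and lay out the coffee bar

ROBOT

A 6-joint arm with a two-finger parallel gripper is mounted at the origin on the work surface. World frame = base frame: x ahead of the robot, y to its left, z up, the work surface at z = 0. Lengths are in m, angles in rad, forces in N, time in s.
With the tool pointing down it reaches from about 0.25 to 0.8 m from the base axis. Payload 8.5 kg.
Tool frame: the origin (TCP) lies between the finger pads; the fingertips stand 11 mm ahead of it and the grasp point (between the pads) lies 8 mm behind it; z points along the fingers, x is the direction in which the jaws open and shut, and the axes are right-handed (so a half turn about z gives the same grasp; the last joint's range is limited). The gripper opens to 85 mm and grips with 20 to 120 N. Pads are 22 mm wide; open, the fingers measure 114 mm over their backs; the gripper's body (76 mm by 85 mm) begins 54 mm behind the grasp point. The pads swing forward as they close: fully open they stand 13 mm farther back than shut.
Start: joints at [1.183, 0.238, -0.013, 1.319, 0, 1.571], TCP at [0.199, 0.486, 0.242] pointing down, gripper open.
Joint ranges: [-2.66, 2.66], [-1.03, 1.9], [-1.14, 1.46], [-1.82, 2.27], [-1.45, 1.34], [-3.14, 3.14]. Speed limits (rad/s): [2.22, 2.22, 2.79, 3.14, 3.14, 3.14].

INTERFACE

Orientations are given as [roll, pitch, yaw] about the fixed x, y, z axes, in that order (R = Rz(yaw) Ry(pitch) Rx(roll)).
In Python, from station import env gives the robot as it stands.
- The arm moves only by the tool play_rows, never from a script. Its argument "deltas" is a list of rows, each a list of 2 entries, a list of its own where there are three numbers: the shift along the tool's x, y, z in mm, then the turn about the tool's z in degrees. A call has 1 to 5 rows; each row is the pose to reach, as a shift and turn from the pose measured when the call began, along the tool's axes at that moment; what a row does not reach only later rows make up. A row lasts 1/8 s, in which the tool goes at most 62.5 mm and 10.7 degrees, less where a joint would pass 70% of its speed; a pose out of reach is approached as far as the arm can. A call with a gripper value outside its range is refused whole. "jaw" is the closure, from 0 (fully open) to 1 (shut), set as the call begins (left out, the last holds). The fingers move at their own pace and stop on an object; "newtons" is the grip in N (left out, the last holds). Time passes only in rows, so rows that repeat a pose let the fingers close. It gives the time, the measured TCP pose, the force and the opening at its end, in the units of the state.
- env.state(): the state, without advancing time (a new reading comes with each control period).
- env.read_camera(name): name is "scene" or "top" or "wrist"; returns a dict with "frame" (384x512x3 uint8, blue, green, red), "range_z" (384x512 float32, m along the optical axis (not along the pixel's ray), 0 where there is no reading), "camera_matrix" (3x3 intrinsics, pixels), "cam_to_world" (4x4, takes a point from camera to world coordinates). Camera axes: x right, y up, looking along -z (the intrinsics and any distortion apply to the point x, -y, -z); pixel columns grow to the right and rows downward; lengths in m; the calibration is good to about 2 mm. A picture is of the moment at which its call begins.
- env.sign_off(): hands the job in, once; it reports no verdict.
The state is a dict: "t": time; "joints": joint angles; "joint_velocities": joint speeds; "joint_torque": joint torques, N m; "tcp_pos": TCP position; "tcp_rot": TCP orientation; "wrist_force": force on the tool from outside, world axes, zero at the start; "moment": the same for the moment, N m; "width": finger opening in m.
Only numpy, scipy, OpenCV 4.12 (cv2) and the standard library are available. Lean on these libraries where they do the work, as an engineer would, in place of code of your own. Each camera call takes 0.05 s, during which the arm holds its last target. There are 200 camera calls.

TASK

The brewing kit was stacked up overnight; take the stack apart and lay out the bar: stand the amber glass vial in the hollow of the light wooden block, the round aluminium cup in the middle of the cork coaster, the green tin in the middle of the white tile and the white scale in the middle of the black rubber mat, tin and scale lying lengthwise along their tile and mat. Set each thing down gently and right way up without dropping it, never tip the glass vial over, and leave the red bowl and the steel jug where they stand.

Things in the scene. Friction and masses are not known exactly. Their poses are not given: they have to be found in the camera images.
- vial: closed amber glass vial with a brass cap and a paper band, a solid upright cylinder 28 mm in diameter, 62 mm high, about 60 g; at the start it stands on top of the stack, on the cup. Origin: centre of its underside, z up. Goes into the hollow of the wooden block
- cup: closed round aluminium dosing cup with a flat top and a dark line round it, upright cylinder 44 mm in diameter, 40 mm high, about 140 g; at the start it stands on the tin, under the vial. Origin: centre of its underside, z up. Goes onto the cork coaster
- tin: green rectangular filter tin with a dark line round it, closed, 92 mm long (its x) by 50 mm wide (its y) by 36 mm high, about 160 g; at the start it lies on the scale, under the cup, about along the scale. Origin: centre of its underside, z up. Goes onto the white tile; either way round
- scale: white pocket coffee scale with a black display at one end, a flat slab 126 mm long (its x) by 64 mm wide (its y) by 24 mm high, about 300 g, the bottom of the stack, lying loose on the table. Origin: centre of its underside, z up. Goes onto the rubber mat; either way round
- block: light wooden block fixed to the table, 80 x 80 mm, 25 mm high, with a round hollow in the middle of its top, 46 mm in diameter and 15 mm deep, its floor 10 mm above the table: the vial's place. Origin: centre of its underside, on the table, z up
- coaster: round cork coaster fixed to the table, 74 mm in diameter, 6 mm thick: the cup's place. Origin: centre of its underside, on the table, z up
- tile: white ceramic tile fixed to the table, 120 mm long (its x) by 78 mm wide (its y), 8 mm thick: the tin's place. Origin: centre of its underside, on the table, z up
- mat: black rubber mat with a thin orange line along each long edge, fixed to the table, 150 mm long (its x) by 90 mm wide (its y), 4 mm thick: the scale's place. Origin: centre of its underside, on the table, z up
- bowl: red bowl, 110 mm in diameter, 62 mm high, standing loose near the far edge of the table; not to be moved. Origin: centre of its underside
- jug: steel jug with a handle, 76 mm in diameter, 95 mm high, standing loose at the robot's right; not to be moved. Origin: centre of its underside
Things that resemble listed ones, but are neither listed nor needed, are in the scene too. Leave any purple or yellow look-alike of the block alone.

How it is judged:
At the end, for the whole second after the job is handed in: Vial upright on the floor of the hollow (within 10.5 mm of its axis); cup, tin and scale flat on coaster, tile and mat, within 12 mm of their centres; tin and scale along tile and mat to 0.2 rad, either way round; all upright and at rest (horizontal distance between scale and mat below 0.012 m and z of scale in the frame of mat between 0 and 0.008 m and angle between each of scale, tin, cup, vial's own z axis and vertical below 0.1 rad and linear speed of each of scale, tin, cup, vial below 0.03 m/s and angular speed of each of scale, tin, cup, vial below 0.3 rad/s and angle between the x axis of scale and the x axis of mat, either way round below 0.2 rad and horizontal distance between tin and tile below 0.012 m and z of tin in the frame of tile between 0.004 and 0.012 m and angle between the x axis of tin and the x axis of tile, either way round below 0.2 rad and horizontal distance between cup and coaster below 0.012 m and z of cup in the frame of coaster between 0.002 and 0.01 m and horizontal distance between vial and block below 0.0105 m and z of vial in the frame of block between 0.006 and 0.014 m); the robot touches nothing.
It fails at once if the red bowl or the steel jug is shifted by more than 20 mm (distance of any of bowl, jug from where it was at the start of the episode above 0.02 m).
It fails at once if the glass vial is tipped by more than about 40 degrees (angle between vial's own z axis and vertical above 0.7 rad).
It fails at once if one of the four things is dropped or thrown: it moves faster than 0.7 m/s with no finger on it (a fall of about 25 mm) ((linear speed of scale above 0.7 m/s and contact force between the fingers and scale below 0.02 N) or (linear speed of tin above 0.7 m/s and contact force between the fingers and tin below 0.02 N) or (linear speed of cup above 0.7 m/s and contact force between the fingers and cup below 0.02 N) or (linear speed of vial above 0.7 m/s and contact force between the fingers and vial below 0.02 N)).
It also fails if it takes over 115 s, if anything falls off the work surface, if the arm or the gripper's body presses on something with over 40 N, if the wrist force passes 120 N, or if a joint passes its speed limit or range.

## Working session

There is one attempt and no reset: what is moved stays moved. The work goes in short steps, Python scripts to look and compute and a tool call to move; the robot and the scene stay as the last step left them, time stands still between calls to the robot, and variables do not carry over. Pictures are saved under pics/ and viewed, about 12 in all and at most 16, crops included, and the job is handed in when it is done.

Besides the shell and the picture viewer there is one more tool, called after "Call:" as name([rows], argument=value, ...), one row to a line, values as JSON. play_rows: Moves the arm, as the interface text tells. Its arguments: {"type":"object","properties":{"deltas":{"type":"array","items":{"type":"array"}},"jaw":{"type":"number"},"newtons":{"type":"number"}},"required":["deltas"]}

```bash
mkdir -p pics && ls && cat > h.py <<'E'
import numpy as np, cv2
from station import env
def shot(name,fn=None):
    c=env.read_camera(name)
    if fn: cv2.imwrite('pics/'+fn,c['frame'])
    return c
def cloud(c):
    K=c['camera_matrix'];z=c['range_z'];h,w=z.shape
    u,v=np.meshgrid(np.arange(w),np.arange(h))
    P=np.stack([(u-K[0,2])*z/K[0,0],-(v-K[1,2])*z/K[1,1],-z,np.ones_like(z)],-1)
    W=P@c['cam_to_world'].T
    W[z==0]=np.nan
    return W[...,:3]
E
python3 - <<'E'
from h import *
a=shot('scene');b=shot('top')
cv2.imwrite('pics/s0.png',a['frame']);cv2.imwrite('pics/t0.png',b['frame'])
np.savez('c0.npz',s=cloud(a),t=cloud(b))
for c in(a,b):print(c['camera_matrix'].round(1).tolist(),c['cam_to_world'].round(3).tolist())
print(env.state())
E
```

```text
pics
[[481.7, 0.0, 255.5], [0.0, 481.7, 193.3], [0.0, 0.0, 1.0]] [[0.031, -0.587, 0.809, 1.605], [1.0, 0.018, -0.025, -0.063], [-0.0, 0.81, 0.587, 0.879], [0.0, 0.0, 0.0, 1.0]]
[[349.8, 0.0, 255.7], [0.0, 349.8, 194.1], [0.0, 0.0, 1.0]] [[0.022, 0.99, -0.139, 0.394], [-0.999, 0.019, -0.028, -0.056], [-0.025, 0.139, 0.99, 1.046], [0.0, 0.0, 0.0, 1.0]]
{'t': 0.1, 'joints': array([ 1.18300759e+00,  2.38701506e-01, -1.41872484e-02,  1.31920327e+00,
       -2.30964083e-05,  1.57081747e+00]), 'joint_velocities': array([ 0.00100209, -0.00336462,  0.00258721,  0.0003831 ,  0.00013744,
        0.00024093]), 'joint_torque': array([-9.51052098e-04, -5.39716744e+01,  3.46998239e+01,  1.33833996e-02,
       -7.64759375e-05, -4.03369924e-06]), 'tcp_pos': array([0.1983907 , 0.48567134, 0.24174529]), 'tcp_rot': array([3.14156953e+00, 1.29569853e-03, 1.18298645e+00]), 'wrist_force': array([ 0.19323472, -0.00226062, -0.03859987]), 'moment': array([-0.00016076,  0.01228402, -0.06527682]), 'width': 0.08540587321486755}
```

View pics/s0.png

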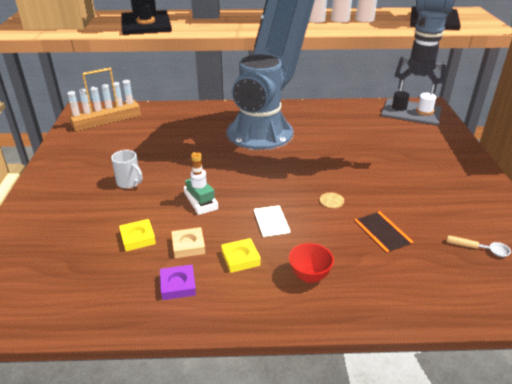

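View pics/t0.png

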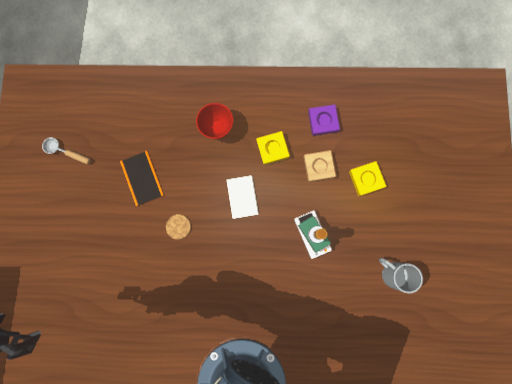

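The scene picture shows the stack at about (200,190), the wooden block at (188,243), the tile at (271,221), the coaster at (332,200) and the mat at (384,231). In the top view these sit at (314,234), (320,166), (242,197), (178,227) and (141,178).
Look-alikes of the block, in the top view: yellow (273,147), yellow (368,178) and purple (324,119). I choose the light wood one at (320,166). The bowl is at (215,121) and the jug at (403,277).

```bash
cat >> h.py <<'E'
def plane(c,uv,z):
    """pixels -> world points on height z"""
    K=c['camera_matrix'];T=c['cam_to_world'];uv=np.atleast_2d(uv).astype(float)
    d=np.stack([(uv[:,0]-K[0,2])/K[0,0],-(uv[:,1]-K[1,2])/K[1,1],-np.ones(len(uv))],1)@T[:3,:3].T
    o=T[:3,3];return o+d*((z-o[2])/d[:,2])[:,None]
def ortho(c,z,x0,x1,y0,y1,mm=1.0):
    """rectified picture of height z: rows = x falling, cols = y falling; mm per px"""
    s=mm/1000;xs=np.arange(x1,x0,-s);ys=np.arange(y1,y0,-s)
    Y,X=np.meshgrid(ys,xs)
    W=np.stack([X,Y,np.full_like(X,z)],-1)
    T=np.linalg.inv(c['cam_to_world']);P=W@T[:3,:3].T+T[:3,3];K=c['camera_matrix']
    u=K[0,0]*P[...,0]/-P[...,2]+K[0,2];v=K[1,1]*-P[...,1]/-P[...,2]+K[1,2]
    return cv2.remap(c['frame'],u.astype(np.float32),v.astype(np.float32),cv2.INTER_LINEAR)
E
python3 - <<'E'
from h import *
a=shot('scene');b=shot('top')
A=cloud(a);B=cloud(b)
cand={'block':((320,166),(188,243),.025),'coaster':((178,227),(332,200),.006),'tile':((242,197),(271,221),.008),'mat':((141,178),(384,231),.004)}
for n,(p,q,z) in cand.items():
  for c,C,(u,v),nm in((b,B,p,'top'),(a,A,q,'scene')):
    f=c['frame'];hsv=cv2.cvtColor(f,cv2.COLOR_BGR2LAB).astype(float)
    w=34;roi=np.zeros(f.shape[:2],bool);roi[v-w:v+w,u-w:u+w]=1
    # table vs not by colour: sample seed
    m=np.zeros((f.shape[0]+2,f.shape[1]+2),np.uint8)
    g=cv2.cvtColor(f,cv2.COLOR_BGR2LAB)
    seed=(u,v) if n!='block' else (u-11,v)
    cv2.floodFill(g.copy(),m,seed,0,(45,14,14),(45,14,14),cv2.FLOODFILL_FIXED_RANGE|cv2.FLOODFILL_MASK_ONLY|(255<<8))
    m=m[1:-1,1:-1];cs,_=cv2.findContours(m,cv2.RETR_EXTERNAL,cv2.CHAIN_APPROX_NONE)
    k=max(cs,key=cv2.contourArea).reshape(-1,2)
    W=plane(c,k,z);r=cv2.minAreaRect((W[:,:2]*1000).astype(np.float32))
    print(n,nm,'rect',np.round(r[0],1),np.round(r[1],1),round(r[2],1),'z',np.nanmedian(C[v-2:v+3,u-2:u+3,2]).round(4))
# stack
for (u0,u1,v0,v1) in [(285,345,200,265)]:
  S=B[v0:v1,u0:u1].reshape(-1,3);S=S[S[:,2]>.01]
  for lo,hi in((.018,.03),(.052,.068),(.092,.106),(.15,.17)):
    q=S[(S[:,2]>lo)&(S[:,2]<hi)]
    if len(q)>5:print(lo,hi,len(q),q.mean(0).round(4),cv2.minAreaRect((q[:,:2]*1000).astype(np.float32)))
for n,(u,v) in {'bowl':(215,121),'jug':(407,278)}.items():print(n,plane(b,(u,v),.08).round(3))
def up(i):return cv2.resize(i,None,fx=1.6,fy=1.6,interpolation=cv2.INTER_CUBIC)
T=cv2.resize(b['frame'][180:290,280:430],None,fx=4,fy=4,interpolation=cv2.INTER_CUBIC)
S=cv2.resize(a['frame'][140:260,110:240],None,fx=4,fy=4,interpolation=cv2.INTER_CUBIC)[:440]
cv2.imwrite('pics/crop1.png',cv2.resize(np.hstack([T,S[:440]]),None,fx=.7,fy=.7))
E
```

```text
block top rect [ 627.1 -213.8] [81.  81.1] 10.5 z 0.0099
block scene rect [ 629.9 -215.4] [85.1 81.1] 9.4 z 0.0103
coaster top rect [439.1 204.6] [71.8 69. ] 2.8 z 0.0048
coaster scene rect [442.1 203.2] [71.2 71. ] 88.2 z 0.006
tile top rect [531.3  15.7] [120.5  76.8] 10.7 z 0.0075
tile scene rect [535.   13.9] [129.1  80.6] 10.7 z 0.0077
mat top rect [583.3 324.2] [152.4  71.9] 23.3 z 0.0026
mat scene rect [586.1 325.2] [151.1  65.6] 22.8 z 0.0037
0.018 0.03 357 [ 0.42   -0.1877  0.0233] ((422.47076416015625, -193.66354370117188), (125.55716705322266, 64.35678100585938), 24.02604866027832)
0.052 0.068 369 [ 0.4225 -0.1903  0.059 ] ((422.275146484375, -193.81637573242188), (92.03694152832031, 50.0960578918457), 32.32781982421875)
0.092 0.106 96 [ 0.4193 -0.1879  0.0994] ((419.6044616699219, -191.56549072265625), (41.52610397338867, 34.6872673034668), 8.794282913208008)
0.15 0.17 104 [ 0.4199 -0.1957  0.161 ] ((420.0039978027344, -195.7136993408203), (25.173330307006836, 27.01709747314453), 0.1825336217880249)
bowl [[0.739 0.094 0.08 ]]
jug [[ 0.31  -0.437  0.08 ]]
```

View pics/crop1.png

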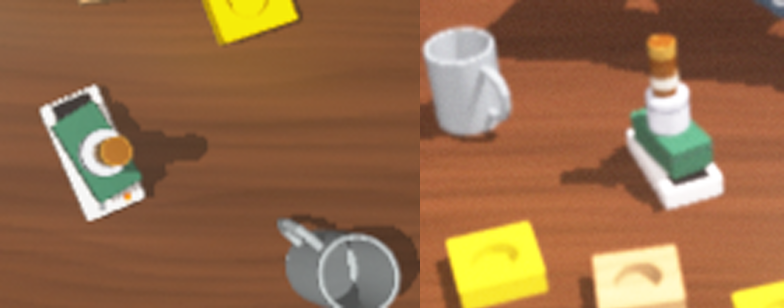

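The heights match the stack exactly (24, 60, 100 and 162 mm). The fitted rectangles also match the given sizes: block 81x81, tile 120x77, scale 126x64, tin 92x50. The crop confirms the order scale, tin, cup, vial from the bottom up, with the light wood block next to the yellow one. I'm moving over the stack now.

Call:
play_rows([
  [[-40,34,-10],0],
  [[-80,68,-20],0],
  [[-120,102,-20],0],
  [[-160,136,-20],0],
  [[-200,170,-20],0],
], jaw=0, newtons=40)

```text
t: 0.82
tcp_pos: [0.2803, 0.2348, 0.2621]
tcp_rot: [3.141, 0.001, 1.184]
wrist_force: [0.3, 0.6, 0.7]
width: 0.0855
```

Call:
play_rows([
  [[-40,34,0],0],
  [[-80,68,0],0],
  [[-120,102,0],0],
  [[-160,136,0],0],
  [[-200,170,0],0],
])

```text
t: 1.45
tcp_pos: [0.3624, -0.0163, 0.2624]
tcp_rot: [3.141, 0.0, 1.183]
wrist_force: [1.4, 0.6, -0.1]
width: 0.0854
```

```bash
cat >> h.py <<'E'
def go(x,y,z,yaw=None):
    """shift in tool axes (mm) and turn (deg) from the measured pose; yaw deg mod 180"""
    from scipy.spatial.transform import Rotation as R
    s=env.state();r=R.from_euler('xyz',s['tcp_rot'])
    d=r.inv().apply(np.array([x,y,z])-s['tcp_pos'])*1000
    y0=np.degrees(s['tcp_rot'][2]);t=0 if yaw is None else -((yaw-y0+90)%180-90)
    print('t',round(s['t'],2),'at',(s['tcp_pos']*1000).round(1),'yaw',round(y0,1),'tilt',np.degrees(s['tcp_rot'][:2]).round(1),'j6',s['joints'][5].round(2),'w',round(s['width']*1e3,1),'F',s['wrist_force'].round(1))
    print('shift',d.round(1),'turn',round(t,1))
E
python3 -c "
from h import *
go(.42,-.196,.262)"
```

```text
t 1.45 at [362.4 -16.3 262.4] yaw 67.8 tilt [179.9   0. ] j6 0.34 w 85.4 F [ 1.4  0.6 -0.1]
shift [-144.6  121.2    0.6] turn 0
```

Call:
play_rows([
  [[-48,40,0],0],
  [[-96,81,0],0],
  [[-144,121,0],0],
  [[-144,121,0],0],
  [[-144,121,0],0],
])

```text
t: 2.08
tcp_pos: [0.4196, -0.1954, 0.2622]
tcp_rot: [-3.141, -0.0, 1.182]
wrist_force: [-0.4, 0.2, -0.2]
width: 0.0856
```

```bash
python3 - <<'E'
from h import *
c=shot('wrist','w1.png');C=cloud(c)
print(c['camera_matrix'].round(1).tolist(),c['cam_to_world'].round(3).tolist())
S=C[(C[...,2]>.145)&(C[...,2]<.175)]
print(len(S),S.mean(0),cv2.minEnclosingCircle((S[:,:2]*1000).astype(np.float32)))
S=C[(C[...,2]>.09)&(C[...,2]<.11)]
print(len(S),S.mean(0),cv2.minEnclosingCircle((S[:,:2]*1000).astype(np.float32)))
for lo,hi in((.018,.03),(.055,.065)):
  S=C[(C[...,2]>lo)&(C[...,2]<hi)];print(len(S),cv2.minAreaRect((S[:,:2]*1000).astype(np.float32)))
go(.42,-.196,.262)
E
```

```text
[[345.4, 0.0, 249.6], [0.0, 345.4, 192.8], [0.0, 0.0, 1.0]] [[0.378, -0.887, -0.265, 0.352], [0.926, 0.362, 0.108, -0.167], [-0.0, -0.287, 0.958, 0.393], [0.0, 0.0, 0.0, 1.0]]
1326 [ 0.4194768  -0.1978135   0.16041511] ((420.90118408203125, -198.6037139892578), 14.204777717590332)
880 [ 0.41337923 -0.19278537  0.09908987] ((421.1309814453125, -197.52874755859375), 21.80806541442871)
9183 ((520.4493408203125, -275.6343994140625), (562.794921875, 301.213623046875), 27.3419189453125)
3005 ((378.9797058105469, -281.6896667480469), (293.9947509765625, 86.08647155761719), 62.46250915527344)
t 2.12 at [ 419.6 -194.7  262.4] yaw 67.8 tilt [180.  -0.] j6 -0.05 w 85.4 F [-0.9  0.2  0.7]
shift [-1.   0.8  0.4] turn 0
```

View pics/w1.png

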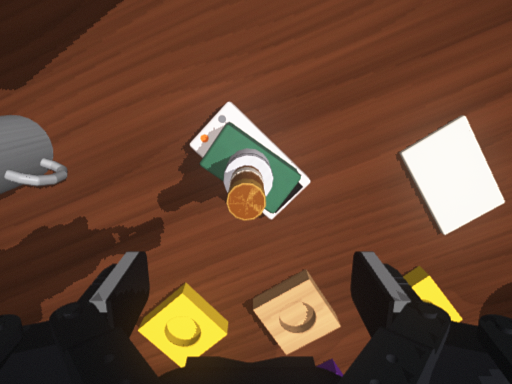

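The wrist view shows the cap at (246,201), with the cup and tin below it, and the wood block at (297,315) between the yellow ones. The vial fit is (420.9,-198.6) with radius 14.2, against (420,-195.7) from the top camera, so they agree. I'm going down to grip it.

Call:
play_rows([
  [[-2,2,30],0],
  [[-2,2,60],0],
  [[-2,2,95],0],
  [[-2,2,125],0],
  [[-2,2,125],0],
])

```text
t: 2.75
tcp_pos: [0.4193, -0.1954, 0.1363]
tcp_rot: [-3.138, -0.0, 1.186]
wrist_force: [-0.1, -0.1, 0.4]
width: 0.0854
```

Call:
play_rows([
  [[0,0,0],0],
  [[0,0,0],0],
  [[0,0,0],0],
  [[0,0,0],0],
  [[0,0,0],0],
], jaw=1, newtons=40)

```text
t: 3.38
tcp_pos: [0.4198, -0.1956, 0.137]
tcp_rot: [-3.14, -0.0, 1.185]
wrist_force: [-0.3, 1.0, 6.6]
width: 0.0276
```

Call:
play_rows([
  [[0,0,0],0],
  [[0,0,0],0],
  [[0,0,0],0],
])

```text
t: 3.75
tcp_pos: [0.4198, -0.1957, 0.137]
tcp_rot: [-3.14, -0.0, 1.185]
wrist_force: [0.1, 0.5, 2.0]
width: 0.027
```

```bash
python3 - <<'E'
from h import *
c=shot('wrist','w2.png')
go(.6285,-.2145,.16)
E
```

```text
t 3.8 at [ 419.8 -195.7  137. ] yaw 67.9 tilt [-179.9   -0. ] j6 -0.05 w 27.5 F [0.1 0.7 1.3]
shift [ 61.  200.5 -23.4] turn 0
```

View pics/w2.png

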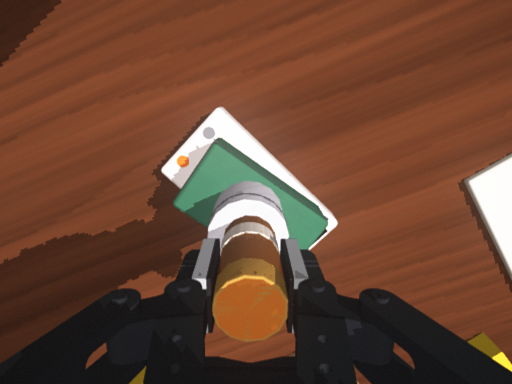

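The vial is gripped upright: the cap is at (250,310) between the pads, width 27.5 mm. I'm lifting it and carrying it to the block.

Call:
play_rows([
  [[0,0,-8],0],
  [[0,0,-25],0],
  [[0,0,-55],0],
  [[10,30,-60],0],
  [[25,75,-60],0],
])

```text
t: 4.42
tcp_pos: [0.4994, -0.201, 0.1986]
tcp_rot: [-3.141, -0.0, 1.185]
wrist_force: [1.2, -0.0, -0.5]
width: 0.027
```

Call:
play_rows([
  [[12,40,0],0],
  [[24,80,0],0],
  [[30,102,0],0],
  [[30,102,0],0],
  [[30,102,0],0],
])

```text
t: 5.05
tcp_pos: [0.6043, -0.2115, 0.1985]
tcp_rot: [-3.14, -0.0, 1.184]
wrist_force: [-0.1, 0.1, -0.2]
width: 0.0271
```

```bash
python3 - <<'E'
from h import *
c=shot('wrist');C=cloud(c);o=ortho(c,.025,.53,.73,-.33,-.11,.4)
cv2.imwrite('pics/w3.png',np.hstack([cv2.resize(c['frame'],(400,300)),cv2.resize(o,None,fx=.7,fy=.7)[:300]]))
go(.6285,-.2145,.06)
# block top points: light wood at z~25mm
S=C[(C[...,2]>.020)&(C[...,2]<.030)&(abs(C[...,0]-.6285)<.075)&(abs(C[...,1]+.2145)<.075)]
print(len(S),cv2.minAreaRect((S[:,:2]*1000).astype(np.float32)))
S=C[(C[...,2]>.006)&(C[...,2]<.014)&(abs(C[...,0]-.6285)<.027)&(abs(C[...,1]+.2145)<.027)]
if len(S):print(len(S),cv2.minEnclosingCircle((S[:,:2]*1000).astype(np.float32)))
b=shot('top');o=ortho(b,.025,.53,.73,-.33,-.11,.4);cv2.imwrite('pics/t3.png',o)
E
```

```text
t 5.1 at [ 604.2 -211.6  198.8] yaw 67.9 tilt [-180.   -0.] j6 0.05 w 26.9 F [-0.1 -0.2 -0.7]
shift [  6.4  23.7 138.7] turn 0
4376 ((627.5462036132812, -216.35128784179688), (80.56674194335938, 80.21133422851562), 10.417315483093262)
1582 ((628.1919555664062, -216.6000213623047), 22.922954559326172)
```

View pics/w3.png

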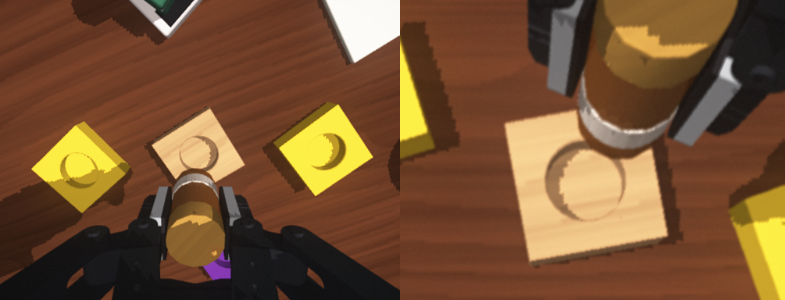

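The wrist view shows the wood block with its hollow at about (198,150), and the vial hanging upright above it. The block fits as 80.5 mm square with hollow radius 22.9. The wrist camera reads about 2 mm low in y against the gripped vial, so I aim at (627.5,-214).

Call:
play_rows([
  [[6.5,22.5,10],0],
  [[6.5,22.5,50],0],
  [[6.5,22.5,95],0],
  [[6.5,22.5,125],0],
  [[6.5,22.5,139],0],
])

```text
t: 5.78
tcp_pos: [0.626, -0.2138, 0.0588]
tcp_rot: [-3.139, -0.0, 1.184]
wrist_force: [0.1, 0.2, -0.5]
width: 0.0272
```

Call:
play_rows([
  [[0,0,6],0],
  [[0,0,9],0],
  [[0,0,11],0],
  [[0,0,12],0],
  [[0,0,12],0],
])

```text
t: 6.4
tcp_pos: [0.6263, -0.2139, 0.0471]
tcp_rot: [-3.14, -0.0, 1.184]
wrist_force: [-0.4, -0.4, -1.3]
width: 0.0273
```

```bash
python3 - <<'E'
from h import *
c=shot('wrist');o=shot('scene')
cv2.imwrite('pics/w4.png',np.hstack([cv2.resize(c['frame'],(400,300)),cv2.resize(o['frame'][180:270,130:250],(400,300),interpolation=cv2.INTER_CUBIC)]))
go(.6275,-.214,.047)
E
```

```text
t 6.5 at [ 626.3 -213.9   47.1] yaw 67.8 tilt [-179.9   -0. ] j6 0.06 w 26.8 F [-0.5  0.   1.1]
shift [0.4 1.2 0.1] turn 0
```

View pics/w4.png

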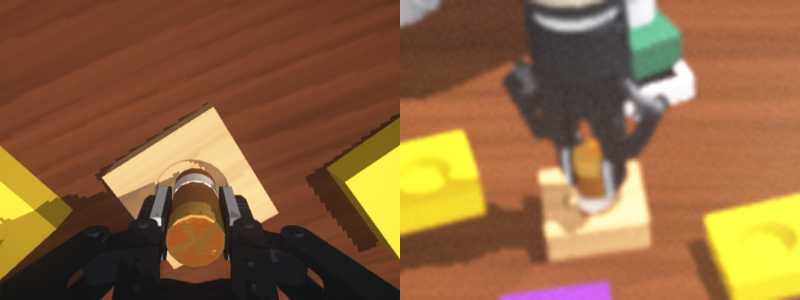

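The vial is in the hollow, with its base at the floor to within about a millimetre. I'll press down slightly until there is contact and then open.

Call:
play_rows([
  [[0,0.5,0.5],0],
  [[0,0.5,1],0],
  [[0,0.5,1.5],0],
  [[0,0.5,1.5],0],
])

```text
t: 7.0
tcp_pos: [0.6265, -0.214, 0.047]
tcp_rot: [-3.14, -0.0, 1.184]
wrist_force: [-6.0, 1.4, 12.6]
width: 0.0271
```

Call:
play_rows([
  [[0,0,0],0],
  [[0,0,0],0],
  [[0,0,0],0],
  [[0,0,0],0],
  [[0,0,0],0],
], jaw=0)

```text
t: 7.62
tcp_pos: [0.6265, -0.214, 0.0469]
tcp_rot: [-3.14, -0.0, 1.184]
wrist_force: [-0.3, -0.1, -0.1]
width: 0.085
```

Call:
play_rows([
  [[0,0,-20],0],
  [[0,0,-60],0],
  [[0,0,-110],0],
  [[0,0,-150],0],
  [[0,0,-150],0],
])

```text
t: 8.25
tcp_pos: [0.6283, -0.2146, 0.2007]
tcp_rot: [3.137, -0.0, 1.184]
wrist_force: [-0.4, -1.0, -0.4]
width: 0.0859
```

```bash
python3 - <<'E'
from h import *
c=shot('wrist');C=cloud(c);b=shot('top');B=cloud(b)
def circ(C,lo,hi,x,y,r=.04):
  S=C[(C[...,2]>lo)&(C[...,2]<hi)&(np.hypot(C[...,0]-x,C[...,1]-y)<r)]
  if len(S)>5: print(len(S),S.mean(0).round(4),cv2.minEnclosingCircle((S[:,:2]*1000).astype(np.float32)))
print('vial');circ(C,.062,.08,.6275,-.214);circ(B,.062,.08,.6275,-.214)
S=C[(C[...,2]>.020)&(C[...,2]<.030)&(abs(C[...,0]-.6285)<.06)&(abs(C[...,1]+.2145)<.06)]
print('blk',cv2.minAreaRect((S[:,:2]*1000).astype(np.float32)))
print('cup');circ(C,.092,.108,.42,-.19);circ(B,.092,.108,.42,-.19)
print('cupside z',np.nanmax(B[200:265,285:345,2]))
for lo,hi in((.016,.03),(.053,.067)):
  S=B[200:265,285:345].reshape(-1,3);S=S[(S[:,2]>lo)&(S[:,2]<hi)];print(cv2.minAreaRect((S[:,:2]*1000).astype(np.float32)))
go(.42,-.194,.2,90)
E
```

```text
vial
1024 [ 0.6277 -0.2145  0.0712] ((628.6438598632812, -214.86778259277344), 14.141845703125)
blk ((627.5571899414062, -216.4044952392578), (80.51342010498047, 80.23509216308594), 10.432539939880371)
cup
cupside z 0.7296391104816262
((0.0, 0.0), (0.0, 0.0), 0.0)
((0.0, 0.0), (0.0, 0.0), 0.0)
t 8.35 at [ 626.7 -214.1  196.8] yaw 67.8 tilt [-179.9   -0. ] j6 0.06 w 85.3 F [ 0.9 -0.3 -0.5]
shift [ -59.4 -199.    -3. ] turn -22.2
```

The vial stands within 2 mm of the block centre, with its top at z = 71 mm. Next is the cup.

Call:
play_rows([
  [[-14,-48,0],0],
  [[-28,-96,0],0],
  [[-43,-144,0],0],
  [[-59,-199,0],0],
  [[-59,-199,0],0],
])

```text
t: 8.98
tcp_pos: [0.4156, -0.1924, 0.1957]
tcp_rot: [-3.136, -0.0, 1.183]
wrist_force: [0.6, 0.5, 0.2]
width: 0.0852
```

```bash
cat >> h.py <<'E'
def circ(C,lo,hi,x,y,r=.04):
  S=C[(C[...,2]>lo)&(C[...,2]<hi)&(np.hypot(C[...,0]-x,C[...,1]-y)<r)]
  if len(S)>5: print('circ',len(S),S.mean(0).round(4),[np.round(q,1) for q in cv2.minEnclosingCircle((S[:,:2]*1000).astype(np.float32))])
def rect(C,lo,hi,x,y,r=.08):
  S=C[(C[...,2]>lo)&(C[...,2]<hi)&(np.hypot(C[...,0]-x,C[...,1]-y)<r)]
  if len(S)>5: print('rect',len(S),S[:,2].mean().round(4),[np.round(q,1) for q in cv2.minAreaRect((S[:,:2]*1000).astype(np.float32))])
E
python3 - <<'E'
from h import *
for n in('wrist','top'):
  C=cloud(shot(n));print(n)
  circ(C,.092,.108,.42,-.194);rect(C,.053,.067,.422,-.194);rect(C,.018,.03,.422,-.194)
go(.42,-.194,.081)
E
```

```text
wrist
circ 2947 [ 0.4204 -0.1969  0.0993] [array([ 421.6, -197.4]), np.float64(22.0)]
rect 3836 0.0594 [array([ 423.5, -195.9]), array([91.9, 50.1]), np.float64(32.5)]
rect 2708 0.0233 [array([ 423.8, -195.9]), array([126. ,  64.2]), np.float64(24.1)]
top
circ 15 [ 0.4114 -0.1799  0.0986] [array([ 413.2, -182.4]), np.float64(10.6)]
rect 97 0.0587 [array([ 422.1, -181. ]), array([100.3,  35.9]), np.float64(3.9)]
rect 186 0.023 [array([ 422.7, -193.5]), array([125.2,  64.3]), np.float64(23.8)]
t 9.07 at [ 419.9 -193.6  196.5] yaw 67.8 tilt [-179.9   -0. ] j6 -0.04 w 85.2 F [ 0.5 -0.   0.4]
shift [ -0.3   0.4 115.5] turn 0
```

Call:
play_rows([
  [[-1.3,1,30],0],
  [[-1.3,1,65],0],
  [[-1.3,1,95],0],
  [[-1.3,1,115],0],
  [[-1.3,1,115],0],
])

```text
t: 9.7
tcp_pos: [0.4201, -0.1947, 0.0796]
tcp_rot: [-3.136, -0.0, 1.184]
wrist_force: [-0.5, -0.5, 0.5]
width: 0.0855
```

Call:
play_rows([
  [[0,0,0.5],0],
  [[0,0,0.5],0],
  [[0,0,0.5],0],
  [[0,0,0.5],0],
  [[0,0,0.5],0],
], jaw=1, newtons=50)

```text
t: 10.32
tcp_pos: [0.4208, -0.1951, 0.08]
tcp_rot: [-3.138, -0.0, 1.184]
wrist_force: [-0.7, -0.0, 5.6]
width: 0.0428
```

Call:
play_rows([
  [[0,0,0],0],
  [[0,0,0],0],
])

```text
t: 10.58
tcp_pos: [0.4207, -0.195, 0.08]
tcp_rot: [-3.138, -0.0, 1.184]
wrist_force: [0.7, -0.5, 0.6]
width: 0.0425
```

```bash
python3 - <<'E'
from h import *
c=shot('wrist','w5.png')
go(.4395,.2035,.16)
E
```

```text
t 10.62 at [ 420.7 -195.    80. ] yaw 67.8 tilt [-179.8   -0. ] j6 -0.05 w 42.6 F [-0.1  0.8  1. ]
shift [ 376.2 -133.3  -79.4] turn 0
```

View pics/w5.png

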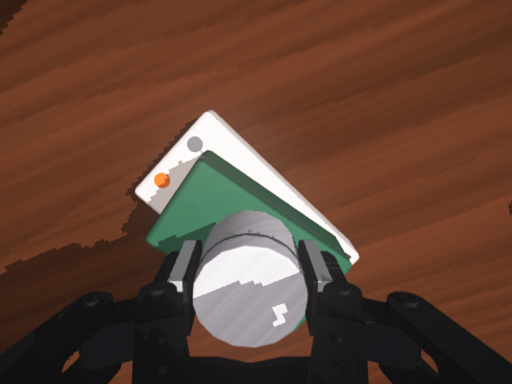

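The cup is held at (250,290) between the pads, width 42.6 mm. I'm lifting it and carrying it to the coaster.

Call:
play_rows([
  [[0,0,-8],0],
  [[0,0,-30],0],
  [[0,0,-65],0],
  [[30,-11,-80],0],
  [[76,-27,-80],0],
])

```text
t: 11.25
tcp_pos: [0.4256, -0.1147, 0.1618]
tcp_rot: [-3.141, -0.001, 1.181]
wrist_force: [0.8, 1.4, -0.9]
width: 0.0432
```

Call:
play_rows([
  [[50,-18,0],0],
  [[100,-35,0],0],
  [[150,-53,0],0],
  [[200,-71,0],0],
  [[250,-88,0],0],
])

```text
t: 11.88
tcp_pos: [0.439, 0.1518, 0.1626]
tcp_rot: [3.141, -0.001, 1.181]
wrist_force: [0.6, -0.0, -0.8]
width: 0.0428
```

Call:
play_rows([
  [[0,0,0],0],
  [[0,0,0],0],
])

```text
t: 12.12
tcp_pos: [0.4387, 0.1518, 0.1628]
tcp_rot: [3.141, -0.001, 1.183]
wrist_force: [0.8, 0.0, -0.6]
width: 0.0425
```

```bash
python3 - <<'E'
from h import *
c=shot('wrist');cv2.imwrite('pics/w6.png',c['frame'])
for nm,c in(('wrist',c),('top',shot('top'))):
  o=ortho(c,.006,.38,.50,.14,.27,1.0);cv2.imwrite(f'pics/o6{nm}.png',o)
  lab=cv2.cvtColor(o,cv2.COLOR_BGR2LAB);hsv=cv2.cvtColor(o,cv2.COLOR_BGR2HSV)
  m=((hsv[...,2]>130)&(hsv[...,1]>70)).astype(np.uint8)*255
  m=cv2.morphologyEx(m,cv2.MORPH_OPEN,np.ones((3,3)))
  n,l,st,ce=cv2.connectedComponentsWithStats(m);i=1+st[1:,4].argmax()
  pts=np.argwhere(l==i)[:,::-1].astype(np.float32)
  (u,v),r=cv2.minEnclosingCircle(pts);print(nm,'x',500-v,'y',270-u,'r',r,'area',st[i,4])
go(.439,.2045,.045)
E
```

```text
wrist x 453.95177841186523 y 204.29187774658203 r 52.60943603515625 area 4933
top x 481.0 y 169.5 r 34.252838134765625 area 1575
t 12.22 at [438.8 150.9 162.7] yaw 67.6 tilt [180.  -0.] j6 0.72 w 43.1 F [-1.3 -0.6 -1.4]
shift [ 49.6 -20.2 117.8] turn 0
```

View pics/w6.png

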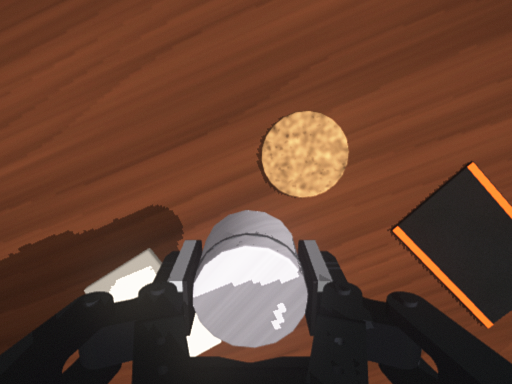

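The coaster is a clean disc at (305,154), and the cup is held at (250,290). My colour mask leaked into other pixels, so I'll redo that fit from the depth.

```bash
python3 - <<'E'
from h import *
c=shot('wrist')
f=cv2.cvtColor(c['frame'],cv2.COLOR_BGR2HSV)
m=((f[...,2]>125)).astype(np.uint8)*255;m[:, :255]=0;m[:,360:]=0;m[205:]=0
m=cv2.morphologyEx(m,cv2.MORPH_CLOSE,np.ones((5,5)))
k=max(cv2.findContours(m,cv2.RETR_EXTERNAL,cv2.CHAIN_APPROX_NONE)[0],key=cv2.contourArea).reshape(-1,2)
print(cv2.boundingRect(k))
W=(plane(c,k,.006)[:,:2]*1000).astype(np.float32)
print(cv2.fitEllipse(W),cv2.minEnclosingCircle(W))
C=cloud(c);print('tile');rect(C,.006,.011,.531,.016,.075);
go(.439,.2045,.045)
E
```

```text
(255, 100, 105, 105)
((442.0663146972656, 204.80349731445312), (82.33960723876953, 94.16383361816406), 27.01740074157715) ((439.2258605957031, 206.22299194335938), 56.19125747680664)
tile
rect 2469 0.0076 [array([531.3,  14.4]), array([120. ,  78.1]), np.float64(10.8)]
t 12.28 at [438.9 150.7 162.7] yaw 67.6 tilt [180.  -0.] j6 0.72 w 43.0 F [ 0.6  0.4 -0. ]
shift [ 49.7 -20.4 117.8] turn 0
```

```bash
python3 - <<'E'
from h import *
c=shot('wrist');C=cloud(c)
print(plane(c,(305.5,153.8),.006)*1000)
g=c['frame'][100:208,255:360,1]
t,m=cv2.threshold(cv2.GaussianBlur(g,(5,5),0),0,255,cv2.THRESH_OTSU)
k=max(cv2.findContours(m,cv2.RETR_EXTERNAL,cv2.CHAIN_APPROX_NONE)[0],key=cv2.contourArea).reshape(-1,2)+[255,100]
W=(plane(c,k,.006)[:,:2]*1000).astype(np.float32);print(t,cv2.boundingRect(k),cv2.fitEllipse(W))
circ(C,.0035,.009,.44,.204,.045)
E
```

```text
[[437.52230412 202.65654091   6.        ]]
116.0 (263, 110, 86, 87) ((438.2718505859375, 202.6800537109375), (71.51004791259766, 72.48126220703125), 57.03055953979492)
circ 5847 [0.4369 0.2028 0.0055] [array([438.1, 202.6]), np.float64(37.0)]
```

The wrist fit (438.2,202.6), r = 37, agrees with the top fit (439.1,204.6). I aim at (438.3,204).

Call:
play_rows([
  [[25,-10.5,5],0],
  [[49,-21,30],0],
  [[49,-21,75],0],
  [[49,-21,110],0],
  [[49,-21,125],0],
])

```text
t: 12.95
tcp_pos: [0.4374, 0.2026, 0.036]
tcp_rot: [-3.14, 0.001, 1.178]
wrist_force: [0.4, -0.3, 0.2]
width: 0.0427
```

Call:
play_rows([
  [[0,0,4],0],
  [[0,0,8],0],
  [[0,0,10],0],
  [[0,0,11],0],
  [[0,0,11],0],
])

```text
t: 13.58
tcp_pos: [0.4379, 0.2026, 0.026]
tcp_rot: [3.142, 0.0, 1.178]
wrist_force: [-1.1, -3.0, 6.4]
width: 0.0429
```

```bash
python3 - <<'E'
from h import *
go(.4383,.204,.026)
E
```

```text
t 13.57 at [437.9 202.6  26. ] yaw 67.5 tilt [180.   0.] j6 0.83 w 42.9 F [-1.1 -3.   6.4]
shift [ 1.4 -0.2  0. ] turn 0
```

Contact at 6.4 N, about 1.5 mm off target. Releasing.

Call:
play_rows([
  [[0,0,0],0],
  [[0,0,0],0],
  [[0,0,0],0],
  [[0,0,0],0],
  [[0,0,0],0],
], jaw=0)

```text
t: 14.2
tcp_pos: [0.4379, 0.2026, 0.0259]
tcp_rot: [-3.142, 0.001, 1.178]
wrist_force: [1.3, -0.3, -0.1]
width: 0.0857
```

Call:
play_rows([
  [[0,0,-20],0],
  [[0,0,-60],0],
  [[0,0,-110],0],
  [[0,0,-150],0],
  [[0,0,-150],0],
])

```text
t: 14.82
tcp_pos: [0.4395, 0.2035, 0.1789]
tcp_rot: [3.138, -0.004, 1.178]
wrist_force: [-0.5, -0.7, -0.7]
width: 0.0852
```

```bash
python3 - <<'E'
from h import *
C=cloud(shot('wrist'))
circ(C,.04,.05,.438,.203);circ(C,.0035,.009,.438,.203,.045)
C=cloud(shot('top'))
circ(C,.04,.05,.438,.203);print('stack, top cam')
rect(C,.053,.067,.422,-.194);rect(C,.018,.03,.422,-.194)
go(.4222,-.1938,.18,122.3)
E
```

```text
circ 2284 [0.4386 0.2026 0.0454] [array([439.2, 202.2]), np.float64(21.9)]
circ 2478 [0.4276 0.2068 0.0055] [array([438.2, 202.6]), np.float64(37.0)]
circ 85 [0.4463 0.1987 0.0454] [array([442.1, 201.8]), np.float64(20.6)]
stack, top cam
rect 593 0.0592 [array([ 422.3, -193.6]), array([92.1, 50.5]), np.float64(33.0)]
rect 346 0.0234 [array([ 422.3, -193.6]), array([125.6,  64.1]), np.float64(24.0)]
t 14.93 at [437.9 202.7 175.8] yaw 67.5 tilt [180.   0.] j6 0.83 w 85.5 F [-0.7 -0.4 -0.9]
shift [-372.3  137.3   -4. ] turn -54.8
```

The cup is on the coaster, about 1 mm off centre, with its top at z = 45–46 mm as expected. Next is the tin.

Call:
play_rows([
  [[-45,17,0],-9],
  [[-92,34,0],-18],
  [[-140,52,0],-27],
  [[-190,70,0],-36],
  [[-240,88,0],-45],
])

```text
t: 15.55
tcp_pos: [0.4264, -0.0523, 0.1745]
tcp_rot: [-3.14, -0.001, 1.963]
wrist_force: [0.7, 0.1, 0.5]
width: 0.0854
```

```bash
python3 - <<'E'
from h import *
go(.4222,-.1938,.16,122.6)
E
```

```text
t 15.55 at [426.4 -52.3 174.5] yaw 112.5 tilt [-179.9   -0. ] j6 -0.51 w 85.4 F [0.7 0.1 0.5]
shift [-129.2  -58.    14.5] turn -10.1
```

Call:
play_rows([
  [[-43,-19,0],-4],
  [[-86,-38,5],-8],
  [[-129,-58,14],-10],
  [[-129,-58,14],-10],
  [[-129,-58,14],-10],
])

```text
t: 16.18
tcp_pos: [0.4213, -0.1932, 0.1594]
tcp_rot: [-3.139, -0.003, 2.136]
wrist_force: [-1.0, -0.1, -0.4]
width: 0.0853
```

```bash
python3 - <<'E'
from h import *
c=shot('wrist');C=cloud(c);rect(C,.053,.067,.422,-.194);rect(C,.018,.03,.422,-.194)
go(.4222,-.1938,.040,122.6)
E
```

```text
rect 8769 0.0594 [array([ 423.5, -196.3]), array([91.7, 50.1]), np.float64(32.5)]
rect 3183 0.0233 [array([ 423.5, -196.3]), array([125.3,  64. ]), np.float64(24.0)]
t 16.23 at [ 421.6 -192.8  159.8] yaw 122.5 tilt [-179.9   -0.2] j6 -1.0 w 85.4 F [0.  0.1 0.3]
shift [ -1.5   0.3 119.8] turn -0.1
```

Call:
play_rows([
  [[-2.8,0,30],0],
  [[-2.8,0,65],0],
  [[-2.8,0,98],0],
  [[-2.8,0,119],0],
  [[-2.8,0,119.5],0],
])

```text
t: 16.85
tcp_pos: [0.4218, -0.1934, 0.0393]
tcp_rot: [-3.138, -0.005, 2.139]
wrist_force: [-0.7, -0.5, 0.3]
width: 0.0858
```

Call:
play_rows([
  [[0,0,0.5],0],
  [[0,0,0.5],0],
  [[0,0,0.5],0],
  [[0,0,0.5],0],
  [[0,0,0.5],0],
], jaw=1, newtons=60)

```text
t: 17.48
tcp_pos: [0.4227, -0.1935, 0.04]
tcp_rot: [-3.139, -0.004, 2.14]
wrist_force: [0.7, 2.1, 5.9]
width: 0.0493
```

Call:
play_rows([
  [[0,0,0],0],
  [[0,0,0],0],
])

```text
t: 17.73
tcp_pos: [0.4228, -0.1936, 0.0403]
tcp_rot: [-3.14, -0.003, 2.14]
wrist_force: [-0.2, -0.2, -1.1]
width: 0.0493
```

```bash
python3 - <<'E'
from h import *
c=shot('wrist','w7.png');C=cloud(c);rect(C,.053,.067,.422,-.194);rect(C,.018,.03,.422,-.194)
go(.532,.0155,.12,100.7)
E
```

```text
rect 27153 0.0597 [array([ 416. , -197.8]), array([77.7, 76.5]), np.float64(32.9)]
rect 6755 0.0234 [array([ 423.4, -196. ]), array([125.4,  64.5]), np.float64(24.2)]
t 17.77 at [ 422.7 -193.6   40.2] yaw 122.6 tilt [-179.9   -0.2] j6 -1.0 w 48.8 F [-0.2 -0.4 -1.4]
shift [117.6 204.5 -79.9] turn 21.9
```

View pics/w7.png

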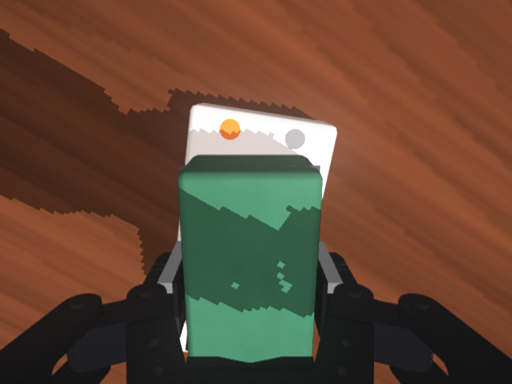

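The tin is gripped square on the long sides: its top spans columns 180–322 and the width is 48.8 mm. I'm lifting it and carrying it to the tile.

Call:
play_rows([
  [[0,0,-8],0],
  [[0,0,-30],0],
  [[0,0,-65],0],
  [[15,26,-80],5],
  [[40,70,-80],11],
])

```text
t: 18.4
tcp_pos: [0.4616, -0.1227, 0.1222]
tcp_rot: [-3.141, -0.001, 1.941]
wrist_force: [1.0, 0.2, -1.9]
width: 0.049
```

```bash
python3 - <<'E'
from h import *
go(.5315,.0145,.12,100.7)
E
```

```text
t 18.4 at [ 461.6 -122.7  122.2] yaw 111.2 tilt [-180.   -0.] j6 -0.63 w 49.0 F [ 1.   0.2 -1.9]
shift [102.5 114.9   2.2] turn 10.5
```

Call:
play_rows([
  [[33,37,0],4],
  [[67,75,0],8],
  [[102,115,0],10.5],
  [[102,115,0],10.5],
  [[102,115,0],10.5],
])

```text
t: 19.02
tcp_pos: [0.5314, 0.0141, 0.1222]
tcp_rot: [-3.14, -0.0, 1.759]
wrist_force: [-0.4, 1.1, -0.1]
width: 0.0493
```

```bash
python3 - <<'E'
from h import *
c=shot('wrist','w8.png');C=cloud(c)
rect(C,.13,.15,.53,.015)
S=C[(C[...,2]>.09)&(C[...,2]<.16)];print(S.min(0),S.max(0))
go(.5315,.015,.034,100.7)
E
```

```text
rect 28038 0.1414 [array([523.2,  12.9]), array([77.8, 76.4]), np.float64(10.7)]
[ 0.48045864 -0.04110836  0.10809556] [0.56385997 0.06492428 0.15999851]
t 19.07 at [531.2  13.6 122.2] yaw 100.7 tilt [-179.9   -0. ] j6 -0.16 w 49.1 F [-0.1 -0.4 -0.9]
shift [ 1.3  0.7 88.2] turn 0.0
```

View pics/w8.png

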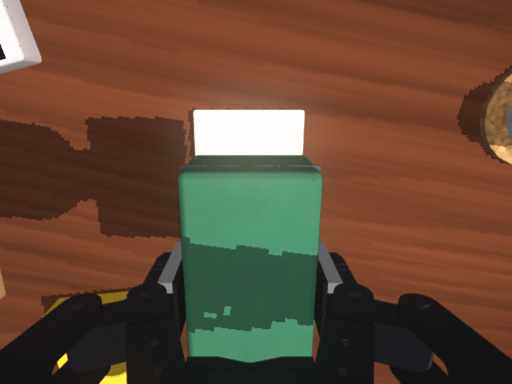

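The tin is level and lined up with the white tile (its visible end is at rows 110–156, columns 193–304). I'm lowering it.

Call:
play_rows([
  [[1,0.5,25],0],
  [[1,0.5,55],0],
  [[1,0.5,78],0],
  [[1,0.5,90],0],
  [[1,0.5,91],0],
])

```text
t: 19.7
tcp_pos: [0.5309, 0.014, 0.031]
tcp_rot: [-3.139, -0.001, 1.757]
wrist_force: [-0.7, 0.3, -1.6]
width: 0.0494
```

Call:
play_rows([
  [[0,0,3],0],
  [[0,0,5],0],
  [[0,0,7],0],
  [[0,0,7.5],0],
  [[0,0,7.5],0],
])

```text
t: 20.32
tcp_pos: [0.5312, 0.014, 0.0241]
tcp_rot: [-3.14, -0.0, 1.757]
wrist_force: [-1.4, -1.0, 6.4]
width: 0.0491
```

```bash
python3 - <<'E'
from h import *
go(.5315,.015,.0242,100.7)
E
```

```text
t 20.32 at [531.2  14.   24.1] yaw 100.7 tilt [-179.9   -0. ] j6 -0.16 w 49.1 F [-1.4 -1.   6.4]
shift [ 0.9  0.5 -0.1] turn -0.0
```

Contact at 6.4 N with z as predicted. Releasing and retreating.

Call:
play_rows([
  [[0,0,0],0],
  [[0,0,0],0],
  [[0,0,0],0],
  [[0,0,0],0],
  [[0,0,0],0],
], jaw=0)

```text
t: 20.95
tcp_pos: [0.5311, 0.014, 0.024]
tcp_rot: [-3.14, -0.001, 1.757]
wrist_force: [-0.1, -0.0, -0.3]
width: 0.0852
```

Call:
play_rows([
  [[0,0,-20],0],
  [[0,0,-55],0],
  [[0,0,-100],0],
  [[0,0,-130],0],
  [[0,0,-130],0],
])

```text
t: 21.58
tcp_pos: [0.5328, 0.014, 0.1564]
tcp_rot: [3.139, 0.0, 1.757]
wrist_force: [-0.3, 0.6, -0.6]
width: 0.0855
```

```bash
python3 - <<'E'
from h import *
C=cloud(shot('wrist'))
rect(C,.036,.05,.531,.015);rect(C,.0055,.011,.531,.015,.075)
C=cloud(shot('top'))
rect(C,.036,.05,.531,.015);rect(C,.018,.03,.422,-.194)
go(.4227,-.1945,.12,114)
E
```

```text
rect 8053 0.0433 [array([529.9,  14. ]), array([91.2, 50.1]), np.float64(10.7)]
rect 4642 0.0075 [array([531.8,  13.4]), array([119.3,  77.9]), np.float64(10.7)]
rect 961 0.0234 [array([ 422.4, -193.6]), array([125.6,  64.1]), np.float64(24.0)]
t 21.68 at [531.2  14.  153.7] yaw 100.7 tilt [-179.9   -0. ] j6 -0.16 w 85.3 F [-0.4 -0.6 -0.6]
shift [-184.8 -145.2   33.9] turn -13.3
```

The tin is within 2 mm of the tile centre and aligned to 0.1°. Next is the scale.

Call:
play_rows([
  [[-46,-36,0],-4],
  [[-92,-72,0],-8],
  [[-138,-109,0],-13],
  [[-185,-145,0],-13.3],
  [[-185,-145,0],-13.3],
])

```text
t: 22.3
tcp_pos: [0.4205, -0.1973, 0.1526]
tcp_rot: [-3.138, -0.002, 1.984]
wrist_force: [0.4, 0.7, -0.4]
width: 0.0854
```

Call:
play_rows([
  [[0,0,0],0],
])

```text
t: 22.42
tcp_pos: [0.42, -0.1972, 0.1517]
tcp_rot: [-3.137, -0.004, 1.983]
wrist_force: [0.4, -0.4, 1.1]
width: 0.0854
```

```bash
python3 - <<'E'
from h import *
C=cloud(shot('wrist'));rect(C,.018,.03,.422,-.194)
go(.423,-.195,.010,114)
E
```

```text
rect 12428 0.0235 [array([ 423.7, -196.2]), array([125.4,  64.2]), np.float64(23.9)]
t 22.48 at [ 420.1 -196.9  151.6] yaw 113.7 tilt [-179.7   -0.2] j6 -0.85 w 85.2 F [-1.   0.1  0.1]
shift [ -0.    4.1 141.6] turn -0.3
```

Call:
play_rows([
  [[0,4,35],0],
  [[0,4,80],0],
  [[0,4,115],-0.3],
  [[0,4,134],-0.3],
  [[0,4,139.5],-0.3],
])

```text
t: 23.1
tcp_pos: [0.4225, -0.1934, 0.0107]
tcp_rot: [-3.135, -0.006, 1.991]
wrist_force: [0.5, -0.6, -0.2]
width: 0.0853
```

Call:
play_rows([
  [[0,0,0],0],
  [[0,0,0],0],
])

```text
t: 23.35
tcp_pos: [0.4231, -0.1932, 0.0113]
tcp_rot: [-3.136, -0.005, 1.992]
wrist_force: [0.7, 0.2, 0.3]
width: 0.0853
```

```bash
python3 - <<'E'
from h import *
go(.423,-.195,.011,114)
E
```

```text
t 23.35 at [ 423.1 -193.2   11.3] yaw 114.1 tilt [-179.7   -0.3] j6 -0.85 w 85.3 F [0.7 0.2 0.3]
shift [-1.6 -0.9  0.3] turn 0.1
```

Call:
play_rows([
  [[-1,0,0],0],
  [[-1,0,0],0],
  [[-1,0,0],0],
  [[-1,0,0],0],
  [[-1,0,0],0],
], jaw=1, newtons=80)

```text
t: 23.98
tcp_pos: [0.4245, -0.1947, 0.0127]
tcp_rot: [-3.138, -0.003, 1.992]
wrist_force: [-1.5, 0.7, 11.4]
width: 0.0623
```

Call:
play_rows([
  [[0,0,0],0],
  [[0,0,0],0],
])

```text
t: 24.22
tcp_pos: [0.4244, -0.1947, 0.0128]
tcp_rot: [-3.138, -0.003, 1.992]
wrist_force: [0.3, 0.1, -2.8]
width: 0.062
```

Call:
play_rows([
  [[0,0,-3],0],
  [[0,0,-10],0],
  [[0,0,-20],0],
  [[0,0,-20],0],
])

```text
t: 24.72
tcp_pos: [0.4252, -0.1951, 0.0338]
tcp_rot: [-3.139, -0.002, 1.992]
wrist_force: [0.1, -0.4, -3.3]
width: 0.0622
```

```bash
python3 - <<'E'
from h import *
c=shot('wrist','w9.png')
go(.584,.324,.11,113.3)
E
```

```text
t 24.77 at [ 424.9 -194.9   33.3] yaw 114.1 tilt [-1.798e+02 -1.000e-01] j6 -0.85 w 62.0 F [-0.2  0.1 -5.2]
shift [408.8 357.  -76.9] turn 0.8
```

View pics/w9.png

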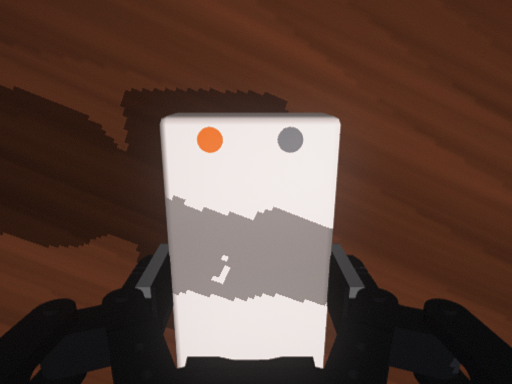

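The scale is held level and centred (columns 162–340, width 62 mm). I'm lifting it clear of the tin and cup and carrying it to the mat.

Call:
play_rows([
  [[0,0,-30],0],
  [[0,0,-75],0],
  [[10,9,-110],0],
  [[35,31,-117],0],
  [[72,63,-117],0],
])

```text
t: 25.4
tcp_pos: [0.4541, -0.1034, 0.1511]
tcp_rot: [-3.14, -0.001, 1.989]
wrist_force: [0.4, 0.2, -3.7]
width: 0.062
```

Call:
play_rows([
  [[38,33,0],0],
  [[76,66,0],0],
  [[114,99,0],0],
  [[152,132,0],0],
  [[190,165,0],0],
])

```text
t: 26.02
tcp_pos: [0.5277, 0.1389, 0.1507]
tcp_rot: [-3.14, -0.001, 1.99]
wrist_force: [0.6, -0.8, -2.6]
width: 0.0619
```

Call:
play_rows([
  [[38,33,0],0],
  [[76,66,0],0],
  [[104,90,0],0],
  [[104,90,0],0],
])

```text
t: 26.52
tcp_pos: [0.5678, 0.273, 0.1495]
tcp_rot: [-3.139, -0.001, 1.992]
wrist_force: [-0.5, 0.4, -4.6]
width: 0.0624
```

```bash
python3 - <<'E'
from h import *
c=shot('wrist');cv2.imwrite('pics/w10.png',c['frame'])
go(.584,.324,.05,113.3)
E
```

```text
t 26.57 at [567.3 271.4 149.6] yaw 114.1 tilt [-179.8   -0. ] j6 0.03 w 62.2 F [-0.6 -0.2 -3.2]
shift [41.1 37.1 99.5] turn 0.8
```

View pics/w10.png

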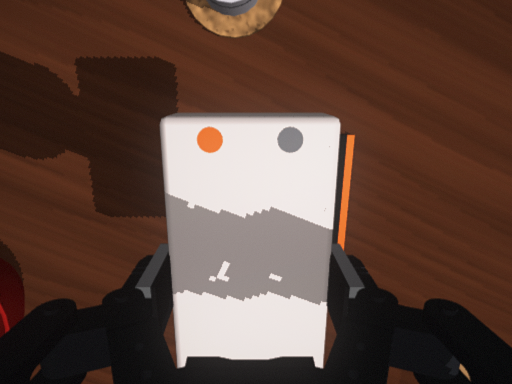

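The scale hangs level. The mat's near orange corner is visible at about (353,135), to the right as expected. I'll check that corner against the predicted one.

```bash
python3 - <<'E'
from h import *
c=shot('wrist')
f=c['frame'].astype(int);m=(f[...,2]>150)&(f[...,1]<130)&(f[...,0]<90);m[:, :335]=0;m[260:]=0;m[:125]=0
k=np.argwhere(m)[:,::-1];W=plane(c,k,.004)[:,:2]*1000
t=np.radians(23.3);u=np.array([np.cos(t),np.sin(t)]);v=np.array([-u[1],u[0]])
print(len(k),'near end along u',(W@u).min(),'outer edge v',np.percentile(W@v,99),'inner',np.percentile(W@v,1))
r=cv2.minAreaRect(W.astype(np.float32));print(r)
for cc in((583.3,324.2),(586,325)):print(np.dot(cc,u)-75,np.dot(cc,v)+45)
go(.5847,.3244,.05,113.3)
E
```

```text
606 near end along u 589.4449167340323 outer edge v 109.71278064175645 inner 103.53219615691192
((545.4341430664062, 350.9921875), (100.65888214111328, 6.141929626464844), 23.582752227783203)
588.9656261683359 112.03862518645141
591.7618678000127 111.70540943460588
t 26.62 at [567.1 270.4 149.8] yaw 114.0 tilt [-179.8   -0. ] j6 0.03 w 62.1 F [-0.5 -0.4 -3.9]
shift [42.1 38.4 99.7] turn 0.7
```

The corner agrees to within 1–2 mm. I'm moving over the mat and lowering the scale.

Call:
play_rows([
  [[21,19,0],0],
  [[42,38,15],0.7],
  [[42,38,50],0.7],
  [[42,38,85],0.7],
  [[42,38,105],0.7],
])

```text
t: 27.25
tcp_pos: [0.5832, 0.3222, 0.0428]
tcp_rot: [-3.135, 0.0, 1.977]
wrist_force: [-0.8, -0.3, -3.4]
width: 0.0619
```

Call:
play_rows([
  [[0,0,6],0],
  [[0,0,14],0],
  [[0,0,18],0],
  [[0,0,20],0],
  [[0,0,20],0],
])

```text
t: 27.88
tcp_pos: [0.5832, 0.3222, 0.0231]
tcp_rot: [-3.135, 0.0, 1.977]
wrist_force: [0.3, -0.6, -3.2]
width: 0.0622
```

```bash
python3 - <<'E'
from h import *
go(.5847,.3244,.0168,113.3)
E
```

```text
t 27.88 at [583.2 322.2  23.1] yaw 113.3 tilt [-179.6    0. ] j6 0.1 w 62.2 F [ 0.3 -0.6 -3.2]
shift [1.4 2.2 6.3] turn -0.0
```

Call:
play_rows([
  [[1.5,2,2],0],
  [[1.5,2,4],0],
  [[1.5,2,5.5],0],
  [[1.5,2,6.5],0],
  [[1.5,2,6.5],0],
])

```text
t: 28.5
tcp_pos: [0.5843, 0.3244, 0.0169]
tcp_rot: [-3.135, -0.0, 1.977]
wrist_force: [-1.7, -1.3, 1.5]
width: 0.0622
```

Call:
play_rows([
  [[0,0,0],0],
  [[0,0,0],0],
])

```text
t: 28.75
tcp_pos: [0.5843, 0.3244, 0.0169]
tcp_rot: [-3.135, -0.0, 1.977]
wrist_force: [-1.7, 0.3, -0.6]
width: 0.062
```

Call:
play_rows([
  [[0,0,0.5],0],
  [[0,0,1],0],
  [[0,0,1],0],
])

```text
t: 29.12
tcp_pos: [0.5843, 0.3244, 0.0169]
tcp_rot: [-3.136, -0.0, 1.977]
wrist_force: [-4.4, -2.3, 7.7]
width: 0.0625
```

Call:
play_rows([
  [[0,0,0],0],
  [[0,0,0],0],
  [[0,0,0],0],
  [[0,0,0],0],
  [[0,0,0],0],
], jaw=0)

```text
t: 29.75
tcp_pos: [0.5844, 0.3244, 0.0168]
tcp_rot: [-3.136, -0.0, 1.977]
wrist_force: [0.6, -0.1, 0.6]
width: 0.0857
```

Call:
play_rows([
  [[0,0,-20],0],
  [[0,0,-60],0],
  [[0,0,-110],0],
  [[0,0,-150],0],
  [[0,0,-160],0],
])

```text
t: 30.38
tcp_pos: [0.5863, 0.3253, 0.18]
tcp_rot: [-3.141, -0.001, 1.977]
wrist_force: [0.6, -0.2, -0.6]
width: 0.0855
```

Call:
play_rows([
  [[0,0,0],0],
  [[0,0,0],0],
])

```text
t: 30.62
tcp_pos: [0.5859, 0.3251, 0.1786]
tcp_rot: [-3.139, -0.001, 1.977]
wrist_force: [0.2, -0.3, -0.5]
width: 0.0853
```

```bash
python3 - <<'E'
from h import *
w=shot('wrist');t=shot('top')
for n,c in(('wrist',w),('top',t)):
  C=cloud(c);print(n);rect(C,.022,.034,.584,.324,.08)
  f=c['frame'].astype(int);m=(f[...,2]>140)&(f[...,1]<135)&(f[...,0]<90)
  k=np.argwhere(m)[:,::-1];W=plane(c,k,.004)[:,:2];W=W[np.hypot(*(W-[.584,.324]).T)<.1]
  print(len(W),'orange lines',cv2.minAreaRect((W*1000).astype(np.float32)))
  circ(C,.062,.08,.6275,-.214);circ(C,.04,.05,.438,.203);rect(C,.036,.05,.531,.015)
go(.58,.32,.2)
cv2.imwrite('pics/end.png',np.hstack([cv2.resize(w['frame'],(400,300)),cv2.resize(t['frame'][90:320,100:440],(400,300))]))
E
```

```text
wrist
rect 10892 0.0275 [array([582.6, 323.8]), array([124.6,  64.2]), np.float64(23.3)]
1486 orange lines ((584.353271484375, 323.4155578613281), (150.69769287109375, 88.62040710449219), 23.594858169555664)
top
rect 865 0.0274 [array([581.5, 326.3]), array([126.9,  65.2]), np.float64(23.1)]
707 orange lines ((573.4571533203125, 322.6549072265625), (180.25990295410156, 185.60145568847656), 30.369537353515625)
circ 82 [ 0.6268 -0.2123  0.0712] [array([ 627.5, -212.7]), np.float64(14.3)]
circ 179 [0.4381 0.2038 0.0452] [array([438.7, 204. ]), np.float64(21.9)]
rect 543 0.0434 [array([528.6,  16.4]), array([91.8, 50. ]), np.float64(10.7)]
t 30.73 at [585.7 325.1 178.4] yaw 113.3 tilt [-179.8   -0. ] j6 0.1 w 85.7 F [ 0.5  0.1 -0.5]
shift [ -2.4  -7.3 -21.5] turn 0
```

View pics/end.png

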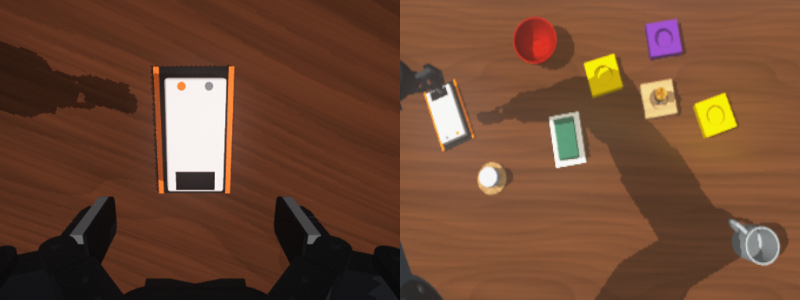

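The final picture shows the scale centred on the mat, the cup on the coaster, the tin on the tile and the vial in the wooden block. The bowl and jug are where they were, and the gripper is clear of everything. Handing in.

```bash
python3 -c "
from station import env
print(env.sign_off())"
```

```text
the job is handed in; nothing more can be done
None
```

I took the stack apart from the top down and put all four things in their places. I handed the job in at about 31 s of robot time; it reports no verdict, so the checks below are my own.

| Thing | Place | Distance from centre | Other checks |
|---|---|---|---|
| Vial | hollow of the wooden block | about 1–2 mm | top at z = 71–72 mm, so it stands on the hollow's floor |
| Cup | cork coaster | about 1 mm | top at about 45–46 mm |
| Tin | white tile | 2–3 mm | aligned to about 0.1° |
| Scale | black mat | 2–3 mm | aligned to about 0.3° |

- **Setting down:** Each thing touched its place with about 6–13 N on the wrist before I released it, and nothing was dropped or tipped.
- **Bowl and jug:** In the last picture they look unmoved and the gripper touches nothing. I judged the bowl and jug by eye and did not measure them again.
- **Disagreements:** The top and wrist cameras differ by about 2–2.5 mm, mostly in y, which is far inside the tolerances. The last top-camera fit of the mat's orange lines failed because other pixels leaked into the mask. For the mat I relied on the wrist fit (150.7 x 88.6 mm, close to its true size).

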